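# Clip the sampler carousel onto its spindle

## Task

The sample carousel of the autosampler has been fitted and now has to be locked on its spindle. First swing the sampling arm by its knob out of the way, outwards past the front left side, by at least 60 degrees, and leave it there. Then take the smaller of the two steel spring clips from the bench and push it sideways into the spindle's groove, flat on the hub, until it snaps fully home around the spindle; let go of it, and leave the big clip and the glassware where they are.

Things in the scene. Friction and masses are not known exactly. Their poses are not given: they have to be found in the camera images.
- sampler: Fixed autosampler: beige box 270 x 270 x 58 mm, round grey carousel (radius 118, top at 72 mm) with 11 vials up to 114 mm high in a ring of radius 98. Origin: centre of underside, on the vertical spindle axis. Its front (-x, blue strip) faces the robot within 25 degrees; the vial ring has a 130 degree gap centred on -x; the clip goes in through it, moving along +x.
- groove (a point): Point on the spindle axis, 109 mm above the bench, where the clip's eye lies when home; axes as the sampler's. The groove is round, radius 15 mm, 13 mm high: from the flat top of the aluminium hub (radius 50, 105 mm above the bench) to the underside of the spindle head (radius 22, from 118 to 132 mm above the bench). The 8 mm thick clip lies flat on the hub when home.
- sampling_arm (a joint): Swing (rad) of the white arm about its vertical post at the sampler's left (+y). At the start 0 to 0.3: across the front of the spindle, in the clip's way. Grows clockwise seen from above: the knob goes first to the sampler's front (-x), then out over its left side; stop at 1.5. Light friction (1 N at the knob), stays where left. Swung aside by 60 degrees means above 1.05.
- swing_knob (a point): Centre of the upright black knob on the free end of the sampling arm: a cylinder 22 mm in diameter and 43 mm high (158 to 201 mm above the bench), this point half-way up. It moves on a circle of radius 171 mm about the pivot. The arm is a bar 22 mm wide, from 140 to 158 mm above the bench.
- swing_pivot (a point): Point on the sampling arm's vertical pivot axis, 149 mm above the bench.
- clip_eye (a point): Centre of the eye of the smaller steel spring clip, half-way through its 8 mm thickness. It lies flat, fin up, 110 mm long, 54 wide. x points from fin to mouth, z up. Flat back of the eye 15.5 mm behind this point; two sprung jaws leave a 26 mm mouth 10 mm ahead; flared tips end 28 mm ahead. Passing the 30 mm spindle takes 5 to 8 N along x; then it snaps. Home: within 1 mm of the axis.
- clip_grip (a point): Centre of the upright fin of the smaller clip, its handle, 67 mm behind the eye (-x): 30 mm long (x), 14 mm wide (y), top 48 mm above the clip's underside; this point is 26 mm above the underside. Axes as the clip_eye's. Clip mass about 75 g.
- clip_jawL (a joint): Spreading of the clip's left sprung jaw in rad: 0 closed, about 0.06 when passing the spindle.
- clip_jawR (a joint): Spreading of the clip's right sprung jaw in rad: 0 closed, about 0.06 when passing the spindle.
- big_clip_eye (a point): Eye centre of the bigger clip of the same shape with the same fin (eye 46 mm across, 78 mm wide, its jaws fixed, no use here), flat on the bench; leave it alone. Axes as the small clip's. The two clips can lie either way round.
- flask1_mid (a point): A glass volumetric flask, 66 mm wide, 171 mm high, point 60 mm up on its axis; leave it alone.
- flask2_mid (a point): A smaller glass volumetric flask, 56 mm wide, 148 mm high, point 60 mm up on its axis; leave it alone.
- beaker_mid (a point): A glass beaker, 70 mm wide, 85 mm high, point half-way up on its axis; leave it alone.
- bottle_mid (a point): An amber reagent bottle, 64 mm wide, 130 mm high, point half-way up on its axis; leave it alone.
Things that resemble listed ones, but are neither listed nor needed, are in the scene too. What is shaped like the part that bears clip_eye but blue or purple is not meant.

How it is judged:
By the outcome, as a careful person would: the job done as asked, in the order asked, and still so for the second after the job is handed in, with the robot touching nothing.
It also fails if it takes over 56 s, if anything falls off the work surface, if the arm or the gripper's body presses on something with over 40 N, if the wrist force passes 120 N, or if a joint passes its speed limit or range.

## Robot

A 6-joint arm with a two-finger parallel gripper is mounted at the origin on the work surface. World frame = base frame: x ahead of the robot, y to its left, z up, the work surface at z = 0. Lengths are in mm, angles in rad, forces in N, time in s.
With the tool pointing down it reaches from about 325 to 750 mm from the base axis. Payload 7.6 kg.
Tool frame: the origin (TCP) lies midway between the tips of the shut fingers; the grasp point (between the pads) lies 19 mm behind it (env.hold_point_z is the distance from the TCP to the grasp point, in mm); z points along the fingers, y is the direction in which the jaws open and shut (so a half turn about z gives the same grasp; the last joint's range is limited). The gripper opens to 85 mm and grips with 20 to 120 N. Pads are 22 mm wide; open, the fingers measure 114 mm over their backs; the gripper's body (76 mm by 85 mm) begins 54 mm behind the grasp point. The pads swing forward as they close: fully open they stand 13 mm farther back than shut.
Start: joints at [-1.395, 0.052, 1.401, -0, 1.689, -0.07], TCP at [127.773, -509.234, 231.323] pointing down, gripper open.
Joint ranges: [-2.9, 2.9], [-0.91, 2.17], [0.12, 2.37], [-1.06, 4.2], [0.26, 2.73], [-2.93, 2.93]. Speed limits (rad/s): [2.57, 2.57, 3.01, 3.14, 3.14, 3.14].

## Interface

Orientations are given as a unit quaternion [x, y, z, w].
In Python, from rig import env, eyes gives the robot as it stands.
- The arm moves only by the tool play_rows, never from a script. Its argument "motion" is text: rows parted by semicolons, each of 5 numbers parted by spaces: the shift along the tool's x, y, z in cm, then the turn about the tool's z in rad, then the opening, from 0 (shut) to 1 (fully open). A call has 1 to 12 rows; each row is the pose to reach, as a shift and turn from the pose commanded when the call began, along the tool's axes at that moment; what a row does not reach only later rows make up. A row lasts 1/10 s, in which the tool goes at most 50 mm and 8.59 degrees, less where a joint would pass 70% of its speed; a pose out of reach is approached as far as the arm can. A call with a gripper value outside its range is refused whole. The fingers move at their own pace and stop on an object; the grip force is fixed at half the most. Time passes only in rows, so rows that repeat a pose let the fingers close. It gives the time, the measured TCP pose, the force and the opening at its end, in the units of the state.
- env.observe(): the state, without advancing time (a new reading comes with each control period).
- eyes.capture(name): name is "side" or "top"; returns the picture (420x560x3 uint8, blue, green, red); there is no depth.
- eyes.calibration(name): a dict with "vfov" (degrees; the focal length in pixels is half the picture's height over the tangent of half this angle, whatever the lens; pixels are square), "cx", "cy" (the principal point, pixels), "rvec" (rotation vector, rad) and "tvec" (3), from world to camera coordinates, as OpenCV has them. Camera axes: x right, y down, z forward; pixel columns grow to the right and rows downward; lengths in mm; the calibration is good to about 2 mm. A picture is of the moment at which its call begins. calibration takes no time and is no camera call.
- env.finish_job(): hands the job in, once; it reports no verdict.
The state is a dict: "time_s": time; "joint_positions": joint angles; "joint_vel": joint speeds; "joint_efforts": joint torques, N m; "tool_pos": TCP position; "eef_rot": TCP orientation; "wrist_force": force on the tool from outside, world axes, zero at the start; "moment": the same for the moment, N m; "opening": finger opening in mm.
Only numpy, scipy, OpenCV 4.12 (cv2) and the standard library are available. Lean on these libraries where they do the work, as an engineer would, in place of code of your own. Each camera call takes 0.05 s, during which the arm holds its last target.

## Working session

There is one attempt and no reset: what is moved stays moved. The work goes in short steps, Python scripts to look and compute and a tool call to move; the robot and the scene stay as the last step left them, time stands still between calls to the robot, and variables do not carry over. Pictures are saved under pics/ and viewed, and the job is handed in when it is done.

Besides the shell and the picture viewer there is one more tool, called after ">>>" as a command line: name --argument value ..., lists and objects as JSON in quotes. play_rows: Moves the arm, as the interface text tells. Its arguments: {"type":"object","properties":{"motion":{"type":"string"}},"required":["motion"]}

```bash
ls; mkdir -p pics; python3 - <<'E'
from rig import env, eyes
import cv2
print(env.observe(), env.hold_point_z)
for n in("side","top"):
    cv2.imwrite(f"pics/{n}0.png",eyes.capture(n)); print(n,eyes.calibration(n))
E
```

```text
pics
{'time_s': 0.0, 'joint_positions': array([-1.39531679e+00,  5.28485305e-02,  1.40174345e+00, -4.95437603e-06,
        1.68863821e+00, -7.02844449e-02]), 'joint_vel': array([-0.00191016, -0.00140354, -0.00062545,  0.00170077, -0.00064405,
       -0.00033021]), 'joint_efforts': array([ 3.30323219e-04, -3.81663573e+01, -3.60194528e+01, -5.23367930e-05,
        6.08591392e-03,  1.60388720e-05]), 'tool_pos': array([ 127.7045297 , -508.90464016,  230.45683638]), 'eef_rot': array([ 9.92459206e-01,  1.22572645e-01, -4.55020786e-05, -8.17504464e-04]), 'wrist_force': array([ 0.34226018,  0.72124013, -0.63627946]), 'moment': array([0.02409749, 0.01264843, 0.00111828]), 'opening': 85.27996702397735} 18.700000000000003
side {'vfov': 55.56399541186362, 'cx': 283.11413978753, 'cy': 209.23558111734334, 'rvec': array([ 0.78243493, -2.65062305,  1.00241188]), 'tvec': array([ 402.43130187,  311.07758821, 1040.28579631])}
top {'vfov': 57.78528946443009, 'cx': 279.038667884489, 'cy': 204.7212714310443, 'rvec': array([ 2.134855  , -2.18892989,  0.17215715]), 'tvec': array([ -29.63686098,  516.05419012, 1137.64194428])}
```

View pics/side0.png

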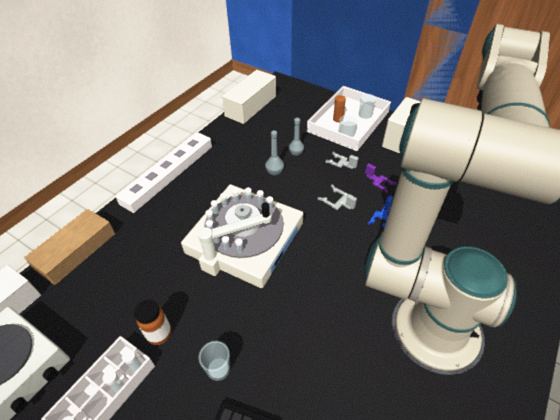

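View pics/top0.png

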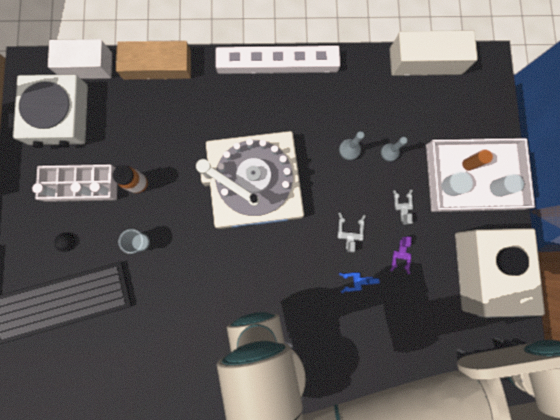

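```bash
cat > h.py <<'E'
import numpy as np, cv2
from rig import env, eyes
def cal(n):
    c=eyes.calibration(n); f=210/np.tan(np.radians(c['vfov']/2))
    K=np.array([[f,0,c['cx']],[0,f,c['cy']],[0,0,1]]); R=cv2.Rodrigues(np.array(c['rvec']))[0]
    return K,R,np.array(c['tvec'])
def ray(n,u,v):
    K,R,t=cal(n); d=R.T@np.linalg.solve(K,[u,v,1]); return -R.T@t,d
def atz(n,u,v,z):
    o,d=ray(n,u,v); return o+d*(z-o[2])/d[2]
def tri(us,ut):
    A=[];b=[]
    for n,p in(("side",us),("top",ut)):
        o,d=ray(n,*p); d/=np.linalg.norm(d); P=np.eye(3)-np.outer(d,d); A.append(P);b.append(P@o)
    x=np.linalg.lstsq(np.vstack(A),np.hstack(b),rcond=None)[0]
    return x,[np.linalg.norm(P@x-q) for P,q in zip(A,b)]
def proj(n,p):
    K,R,t=cal(n); q=K@(R@np.array(p,float)+t); return q[:2]/q[2]
def crop(img,x0,y0,x1,y1,s,name):
    c=cv2.resize(img[y0:y1,x0:x1],None,fx=s,fy=s,interpolation=cv2.INTER_CUBIC)
    for x in range(-(-x0//10)*10,x1,10):
        cv2.line(c,((x-x0)*s,0),((x-x0)*s,6),(0,255,255),1); 
        if x%20==0: cv2.putText(c,str(x),((x-x0)*s+2,14),0,.35,(0,255,255),1)
    for y in range(-(-y0//10)*10,y1,10):
        cv2.line(c,(0,(y-y0)*s),(6,(y-y0)*s),(0,255,255),1)
        if y%20==0: cv2.putText(c,str(y),(8,(y-y0)*s+4),0,.35,(0,255,255),1)
    cv2.imwrite(name,c)
E
python3 - <<'E'
from h import *
s=cv2.imread('pics/side0.png');t=cv2.imread('pics/top0.png')
crop(t,190,120,310,235,6,'pics/t_samp.png')
crop(t,325,170,425,300,4,'pics/t_clip.png')
crop(s,175,175,310,290,5,'pics/s_samp.png')
crop(s,310,140,410,225,7,'pics/s_clip.png')
E
```

```text
(no output)
```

View pics/t_samp.png

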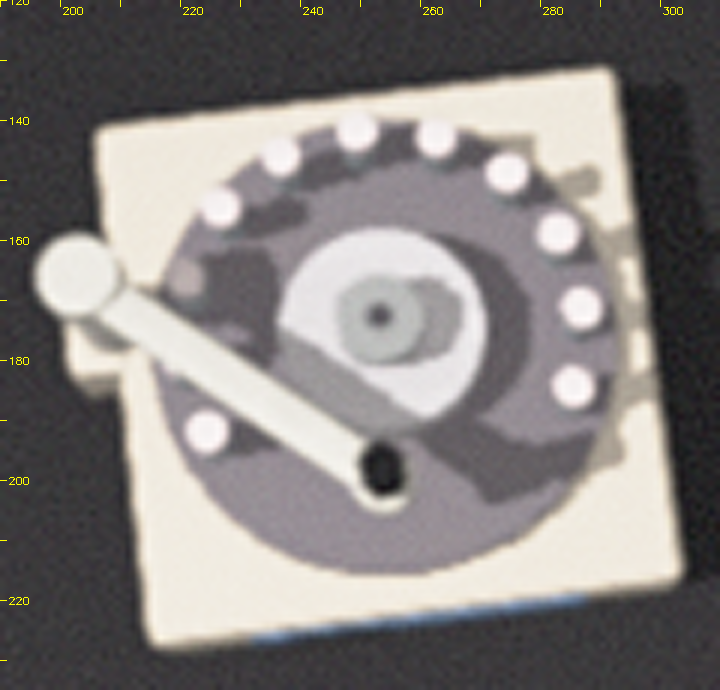

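View pics/t_clip.png

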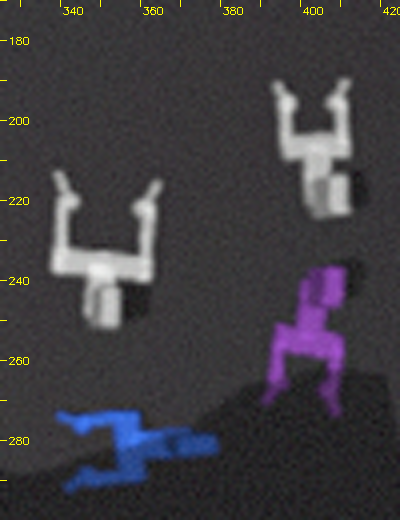

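View pics/s_samp.png

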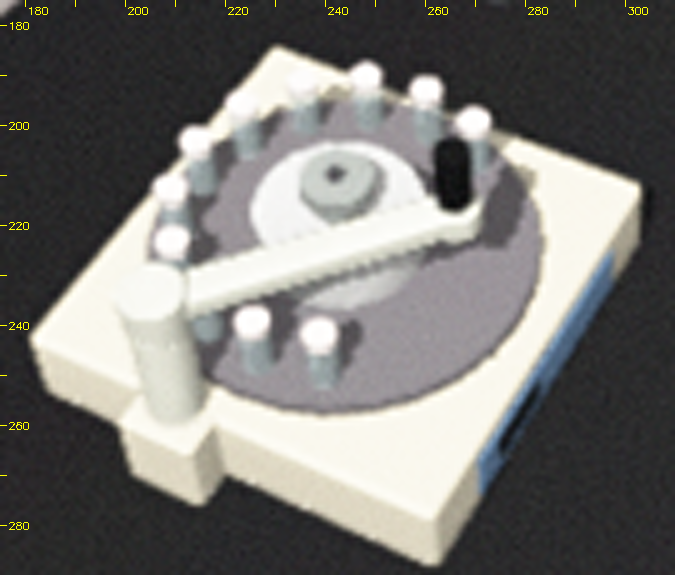

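View pics/s_clip.png

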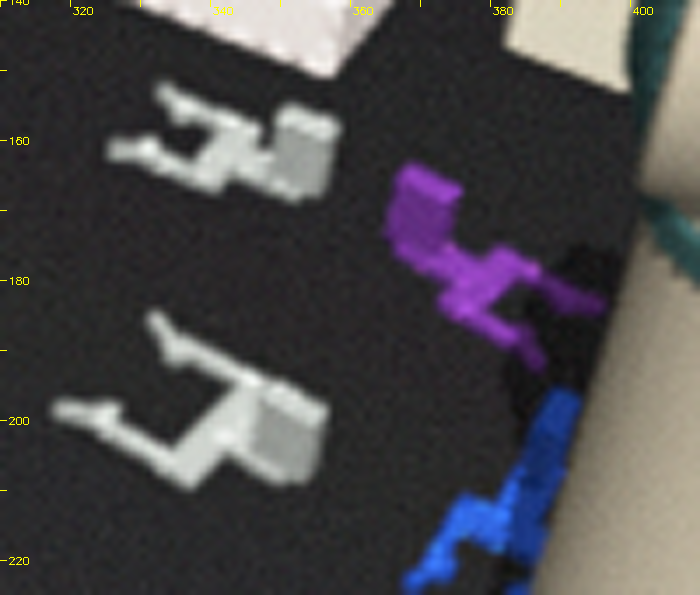

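```bash
python3 - <<'E'
from h import *
np.set_printoptions(precision=1,suppress=True)
for n in("side","top"): print(n,ray(n,280,210))
print('spindle',tri((242,209.8),(253.2,172.7)),atz('top',253.2,172.7,132),atz('side',242,209.8,132))
print('corners58',[atz('top',*p,58) for p in((206.2,141.3),(292.2,131.2),(304.3,216.7),(215,228))])
print('side corners58',[atz('side',*p,58) for p in((230.6,184),(302.8,212),(262,277),(181.5,243))])
print('post',tri((205.4,232),(202.8,165.8)))
print('knob top',atz('top',253.7,197.3,201),'mid',atz('side',265.8,209.5,179.5))
for z in (0,8): print('tips',z,[atz('top',*p,z) for p in((391,191),(409,190.5),(392.5,209),(409.5,209))])
print('tips side',[atz('side',*p,8) for p in((332.5,152.5),(326,161))])
print('fin top',atz('top',406.5,217,48))
print('g3',proj('top',[127.7,-509,231]),proj('side',[127.7,-509,231]))
E
```

```text
side (array([ 89.5, 600.5, 986.1]), array([ 0.4, -0.5, -0.8]))
top (array([ 357.1,  -13.1, 1197.4]), array([ 0.1, -0. , -1. ]))
spindle (array([597.4,  31.8, 130.4]), [np.float64(1.1278957188656717), np.float64(1.1278957188659702)]) [596.   31.2 132. ] [597.5  33.3 132. ]
corners58 [array([714.4, 177.1,  58. ]), array([741.6, -89. ,  58. ]), array([ 473.9, -117.1,   58. ]), array([446.4, 151.2,  58. ])]
side corners58 [array([741. , -86.3,  58. ]), array([ 478.4, -110.5,   58. ]), array([450.9, 148.9,  58. ]), array([711.6, 181.7,  58. ])]
post (array([611.6, 169. , 164.7]), [np.float64(0.46233265070806373), np.float64(0.46233265070801577)])
knob top [514.   28.2 201. ] mid [516.   29.1 179.5]
tips 0 [array([ 556. , -404.4,    0. ]), array([ 556.3, -462.7,    0. ]), array([ 497.7, -405.3,    0. ]), array([ 496.4, -460. ,    0. ])]
tips 8 [array([ 554.7, -401.7,    8. ]), array([ 555. , -459.7,    8. ]), array([ 496.7, -402.7,    8. ]), array([ 495.4, -457. ,    8. ])]
tips side [array([ 558.4, -462.3,    8. ]), array([ 555.8, -407.4,    8. ])]
fin top [ 466.4 -431.    48. ]
g3 [473.9 345.1] [473.6 137.8]
```

```bash
cat >> h.py <<'E'
from scipy.spatial.transform import Rotation as Ro
def here():
    o=env.observe(); R=Ro.from_quat(o['eef_rot']).as_matrix()
    return o,np.array(o['tool_pos']),R,np.arctan2(R[1,0],R[0,0])
def rows(targets):
    o,p,R,a=here()
    print('t',round(o['time_s'],2),'pos',p.round(1),'xang',round(a,3),'F',np.round(o['wrist_force'],1),'open',round(o['opening'],1),'tilt',np.round(R[:2,2],4))
    for x,y,z,ang,g in targets:
        d=R.T@(np.array([x,y,z])-p)/10
        t=(a-ang+np.pi)%(2*np.pi)-np.pi
        print(*np.round(d,2),round(t,3),g,sep=' ',end='; ')
    print()
E
python3 - <<'E'
from h import *
rows([(515.3,28.8,230,np.radians(55.5),1)])
E
```

```text
t 0.1 pos [ 127.7 -508.9  230.5] xang 0.246 F [ 0.9  0.7 -0. ] open 85.1 tilt [-0.0002  0.0014]
50.68 -42.73 0.12 -0.723 1;
```

>>> play_rows --motion "50.7 -42.7 0 -0.72 1;50.7 -42.7 0 -0.72 1;50.7 -42.7 0 -0.72 1;50.7 -42.7 0 -0.72 1;50.7 -42.7 0 -0.72 1;50.7 -42.7 0 -0.72 1;50.7 -42.7 0 -0.72 1;50.7 -42.7 0 -0.72 1;50.7 -42.7 0 -0.72 1;50.7 -42.7 0 -0.72 1;50.7 -42.7 0 -0.72 1;50.7 -42.7 0 -0.72 1"

```text
time_s: 1.3
tool_pos: [479.6, -20.6, 231.0]
eef_rot: [0.886, 0.464, -0.0, 0.0]
wrist_force: [0.2, -1.3, 0.2]
opening: 85.2
```

```bash
python3 - <<'E'
from h import *
a=np.radians(55.5)
rows([(515.3,28.8,230,a,1),(515.3,28.8,166,a,1)])
E
```

```text
t 1.3 pos [479.6 -20.6 231. ] xang 0.966 F [ 0.2 -1.3  0.2] open 85.2 tilt [-0.0001 -0.0002]
6.09 0.13 0.1 -0.003 1; 6.09 0.13 6.5 -0.003 1;
```

>>> play_rows --motion "6.1 0.1 0 0 1;6.1 0.1 0 0 1;6.1 0.1 3 0 1;6.1 0.1 6.5 0 1;6.1 0.1 6.5 0 1;6.1 0.1 6.5 0 1"

```text
time_s: 1.9
tool_pos: [514.1, 26.5, 166.7]
eef_rot: [0.886, 0.464, -0.0, -0.0]
wrist_force: [-0.0, -0.1, 0.4]
opening: 85.8
```

```bash
python3 - <<'E'
from h import *
rows([(515.3,28.8,166,np.radians(55.5),.33)])
t=eyes.capture('top');s=eyes.capture('side')
a=t[130:260,190:320];b=s[160:290,200:330]
c=np.hstack([cv2.resize(a,(400,400)),cv2.resize(b,(400,400))]);cv2.imwrite('pics/knob1.png',c)
E
```

```text
t 1.9 pos [514.1  26.5 166.7] xang 0.965 F [-0.  -0.1  0.4] open 85.8 tilt [-0.001  -0.0002]
0.26 -0.03 0.07 -0.003 0.33;
```

View pics/knob1.png

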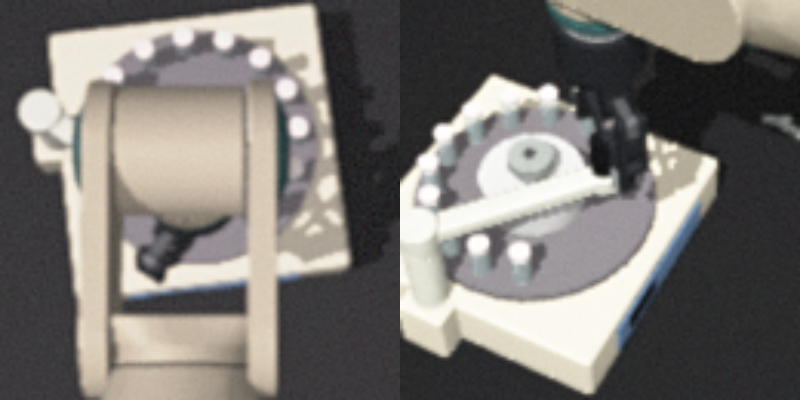

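The knob sits between the open fingers (side view, near 265,205). I'll narrow the fingers around it.

>>> play_rows --motion "0.2 0 0 0 0.33;0.2 0 0 0 0.33;0.2 0 0 0 0.33;0.2 0 0 0 0.33;0.2 0 0 0 0.33;0.2 0 0 0 0.33"

```text
time_s: 2.6
tool_pos: [515.5, 28.5, 166.3]
eef_rot: [0.886, 0.464, -0.0, 0.0]
wrist_force: [-0.5, -0.0, -0.3]
opening: 28.1
```

```bash
python3 - <<'E'
from h import *
pv=np.array([611.6,169]); o,p,R,a=here()
b0=a+np.pi
print(np.hypot(*(p[:2]-pv)), np.arctan2(*(p[:2]-pv)[::-1])-b0)
T=[]
for d in np.arange(.12,1.33,.12):
    q=pv+171*np.array([np.cos(b0-d),np.sin(b0-d)]); T.append((*q,p[2],a-d,.33))
rows(T)
E
```

```text
170.17900190994538 -6.278228119270292
t 2.6 pos [515.5  28.5 166.3] xang 0.966 F [-0.5 -0.  -0.3] open 28.1 tilt [-0.     -0.0001]
0.04 -2.13 -0.0 0.12 0.33; 0.41 -4.15 -0.0 0.24 0.33; 1.01 -6.11 -0.0 0.36 0.33; 1.85 -7.98 -0.0 0.48 0.33; 2.9 -9.74 -0.0 0.6 0.33; 4.16 -11.36 -0.0 0.72 0.33; 5.6 -12.82 -0.0 0.84 0.33; 7.21 -14.09 -0.0 0.96 0.33; 8.96 -15.17 -0.0 1.08 0.33; 10.82 -16.02 -0.0 1.2 0.33; 12.77 -16.65 -0.0 1.32 0.33;
```

>>> play_rows --motion "0 -2.1 0 0.12 0.33;0.4 -4.15 0 0.24 0.33;1 -6.1 0 0.36 0.33;1.85 -8 0 0.48 0.33;2.9 -9.75 0 0.6 0.33;4.15 -11.35 0 0.72 0.33;5.6 -12.8 0 0.84 0.33;7.2 -14.1 0 0.96 0.33;8.95 -15.15 0 1.08 0.33;9.7 -15.5 0 1.13 0.33;9.7 -15.5 0 1.13 0.33"

```text
time_s: 3.7
tool_pos: [443.1, 197.3, 166.2]
eef_rot: [0.997, -0.081, -0.0, 0.0]
wrist_force: [-0.1, 0.5, 0.0]
opening: 28.6
```

```bash
python3 - <<'E'
from h import *
pv=np.array([611.6,169]); o,p,R,a=here()
b0=a+np.pi
print(np.hypot(*(p[:2]-pv)), np.arctan2(*(p[:2]-pv)[::-1])-b0)
T=[]
for d in (.04,.08,.12,.16):
    q=pv+171*np.array([np.cos(b0-d),np.sin(b0-d)]); T.append((*q,p[2],a-d,.33))
rows(T)
t=eyes.capture('top');s=eyes.capture('side')
a=t[130:260,190:320];b=s[160:290,200:330]
c=np.hstack([cv2.resize(a,(400,400)),cv2.resize(b,(400,400))]);cv2.imwrite('pics/knob2.png',c)
E
```

```text
170.88597006784252 -0.0034807490223847104
t 3.7 pos [443.1 197.3 166.2] xang -0.163 F [-0.1  0.5  0. ] open 28.6 tilt [-0.0002 -0.    ]
0.0 -0.62 -0.0 0.04 0.33; 0.04 -1.31 -0.0 0.08 0.33; 0.11 -1.99 -0.0 0.12 0.33; 0.21 -2.66 -0.0 0.16 0.33;
```

View pics/knob2.png

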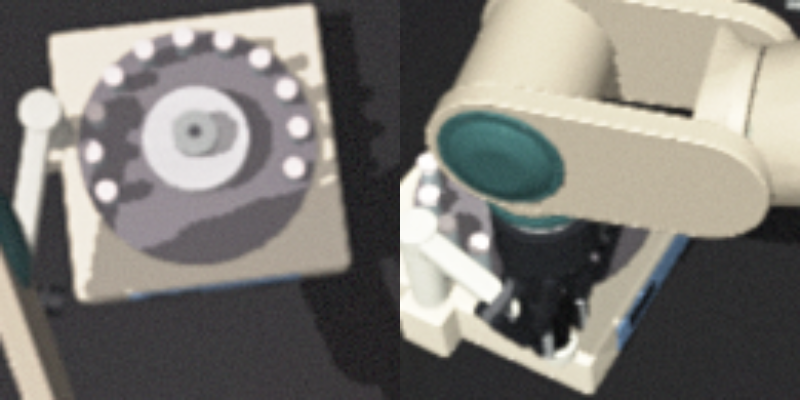

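The arm has followed and now points outward at the front left. I'll push it a bit further for margin.

>>> play_rows --motion "0 -0.6 0 0.04 0.33;0 -1.3 0 0.08 0.33;0 -1.3 0 0.08 0.33"

```text
time_s: 4.1
tool_pos: [445.4, 209.1, 166.3]
eef_rot: [0.993, -0.122, 0.0, 0.0]
wrist_force: [0.6, 0.1, -0.1]
opening: 28.4
```

>>> play_rows --motion "0 0 0 0 1;0 0 0 0 1;0 0 0 0 1;0 0 0 0 1;0 0 -3 0 1;0 0 -6.5 0 1;0 0 -6.5 0 1"

```text
time_s: 4.8
tool_pos: [447.0, 209.9, 236.7]
eef_rot: [0.993, -0.122, 0.004, -0.002]
wrist_force: [0.5, 0.8, 1.0]
opening: 85.5
```

```bash
python3 - <<'E'
from h import *
rows([(466,-200,225,0,1),(466,-431,225,0,1)])
E
```

```text
t 4.8 pos [447.  209.9 236.7] xang -0.244 F [0.5 0.8 1. ] open 85.5 tilt [0.0085 0.0031]
11.74 39.33 1.06 -0.244 1; 17.32 61.74 0.98 -0.244 1;
```

```bash
cat > ov.py <<'E'
from h import *
def clippts(x,y,yaw,z0=0):
    c,s=np.cos(yaw),np.sin(yaw)
    def W(p): return np.array([x+c*p[0]-s*p[1],y+s*p[0]+c*p[1],z0+p[2]])
    L=[]
    for z in(8,48):
        q=[(-82,-7,z),(-52,-7,z),(-52,7,z),(-82,7,z)]
        L+=[(q[i],q[(i+1)%4]) for i in range(4)]
    L+=[((a,b,8),(a,b,48)) for a in(-82,-52) for b in(-7,7)]
    for z in (8,): L+=[((28,-27,z),(28,27,z)),((-15.5,-27,z),(-15.5,27,z)),((-15.5,-27,z),(28,-27,z)),((-15.5,27,z),(28,27,z))]
    return [(W(a),W(b)) for a,b in L]
def overlay(n,img,pose,box,s,name,z0=0):
    x0,y0,x1,y1=box
    c=cv2.resize(img[y0:y1,x0:x1],None,fx=s,fy=s,interpolation=cv2.INTER_CUBIC)
    for a,b in clippts(*pose,z0):
        f=lambda p:tuple(int(round(v)) for v in (proj(n,p)+.5-[x0,y0])*s)
        cv2.line(c,f(a),f(b),(0,255,0),1)
    cv2.imwrite(name,c)
    return c
E
python3 - <<'E'
from ov import *
t=eyes.capture('top');s=eyes.capture('side');cv2.imwrite('pics/top3.png',t);cv2.imwrite('pics/side3.png',s)
pose=(530,-431.5,0)
a=overlay('top',t,pose,(375,180,425,235),8,'pics/o1.png');b=overlay('side',s,pose,(315,140,370,180),8,'pics/o2.png')
H=max(a.shape[0],b.shape[0]);p=lambda i:np.pad(i,((0,H-i.shape[0]),(0,0),(0,0)))
cv2.imwrite('pics/o3.png',np.hstack([p(a),p(b)])[:600,:])
print(np.hstack([p(a),p(b)]).shape)
crop(t,170,120,310,240,5,'pics/t3.png')
E
```

```text
(440, 840, 3)
```

View pics/o1.png

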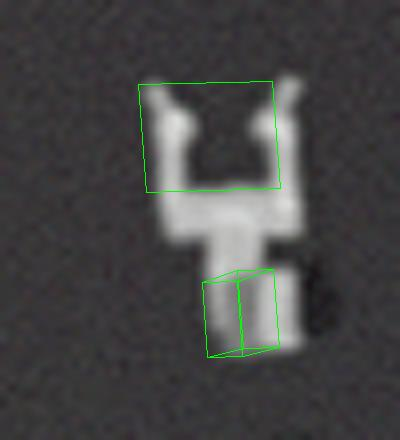

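View pics/o2.png

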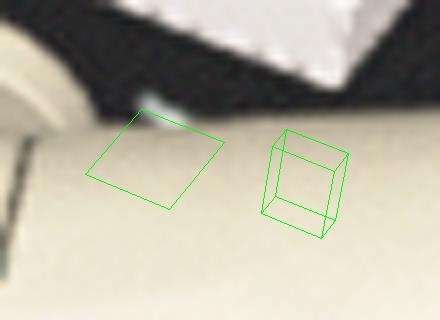

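View pics/t3.png

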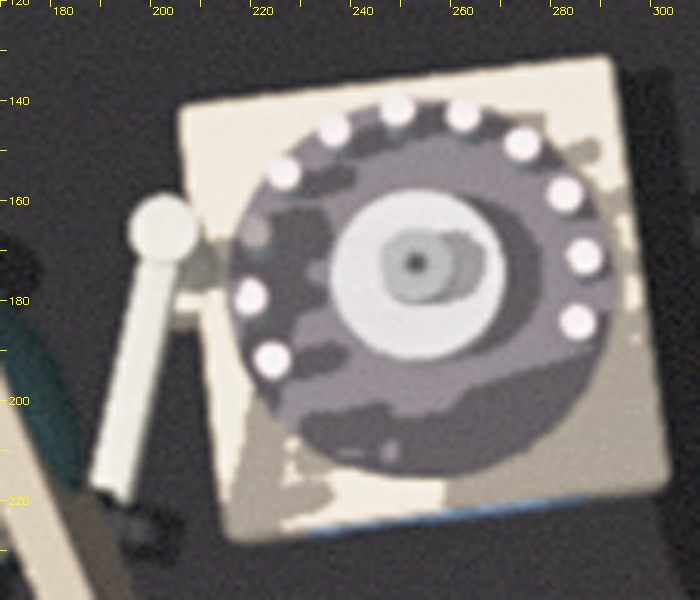

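```bash
python3 - <<'E'
from ov import *
t=cv2.imread('pics/top3.png');s=cv2.imread('pics/side0.png')
pose=(530.5,-437.5,0.02)
a=overlay('top',t,pose,(380,180,425,230),9,'pics/o1.png');b=overlay('side',s,pose,(320,145,365,180),9,'pics/o2.png')
H=max(a.shape[0],b.shape[0]);p=lambda i:np.pad(i,((0,H-i.shape[0]),(0,0),(0,0)))
cv2.imwrite('pics/o3.png',np.hstack([p(a),p(b)]))
print(proj('top',(466,-438,231)))
E
```

```text
[434.24796045 209.7556486 ]
```

View pics/o3.png

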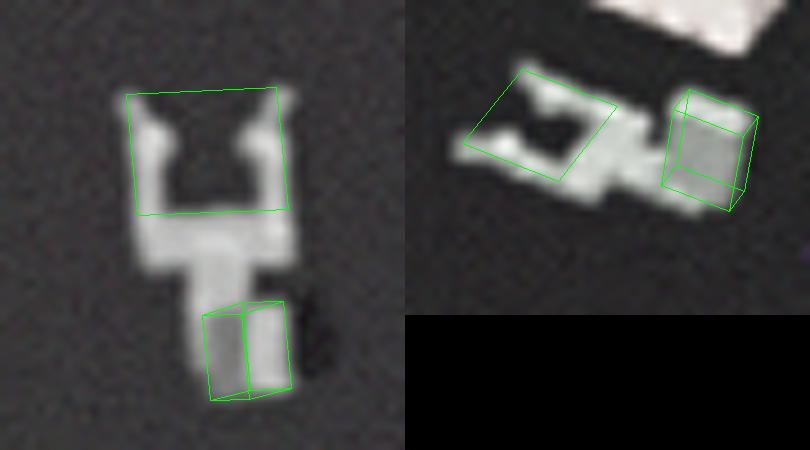

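```bash
python3 - <<'E'
from h import *
rows([(463.5,-438.8,225,0.012,1),(463.5,-438.8,120,.012,1)])
E
```

```text
t 4.9 pos [445.6 209.4 231.9] xang -0.244 F [-0.7  0.5 -0.8] open 85.4 tilt [0.0017 0.0006]
17.4 62.47 0.66 -0.256 1; 17.38 62.48 11.16 -0.256 1;
```

>>> play_rows --motion "17.4 62.5 0 -0.26 1;17.4 62.5 0 -0.26 1;17.4 62.5 0 -0.26 1;17.4 62.5 0 -0.26 1;17.4 62.5 0 -0.26 1;17.4 62.5 0 -0.26 1;17.4 62.5 0 -0.26 1;17.4 62.5 0 -0.26 1;17.4 62.5 0 -0.26 1;17.4 62.5 0 -0.26 1;17.4 62.5 0 -0.26 1;17.4 62.5 0 -0.26 1"

```text
time_s: 6.1
tool_pos: [460.8, -383.7, 229.5]
eef_rot: [1.0, 0.008, -0.001, -0.001]
wrist_force: [1.1, -0.1, -0.5]
opening: 85.3
```

```bash
python3 - <<'E'
from h import *
rows([(463.5,-438.8,225,0.012,1),(463.5,-438.8,80,.012,1)])
E
```

```text
t 6.1 pos [ 460.8 -383.7  229.5] xang 0.016 F [ 1.1 -0.1 -0.5] open 85.3 tilt [-0.0017  0.0017]
0.19 5.52 0.44 0.004 1; 0.21 5.54 14.94 0.004 1;
```

>>> play_rows --motion "0.2 5.5 0 0 1;0.2 5.5 0 0 1;0.2 5.5 5 0 1;0.2 5.5 10 0 1;0.2 5.5 15 0 1;0.2 5.5 15 0 1"

```text
time_s: 6.7
tool_pos: [460.7, -432.5, 71.3]
eef_rot: [1.0, 0.008, -0.006, -0.006]
wrist_force: [-0.6, 0.0, -1.2]
opening: 85.3
```

```bash
python3 - <<'E'
from h import *
rows([(463.5,-438.8,10,0.012,1)])
t=eyes.capture('top');s=eyes.capture('side')
crop(t,340,140,460,260,3,'pics/x1.png');crop(s,300,90,420,210,3,'pics/x2.png')
cv2.imwrite('pics/g1.png',np.hstack([cv2.imread('pics/x1.png'),cv2.imread('pics/x2.png')]))
E
```

```text
t 6.7 pos [ 460.7 -432.5   71.3] xang 0.016 F [-0.6  0.  -1.2] open 85.3 tilt [-0.012   0.0128]
0.34 0.72 6.12 0.004 1;
```

View pics/g1.png

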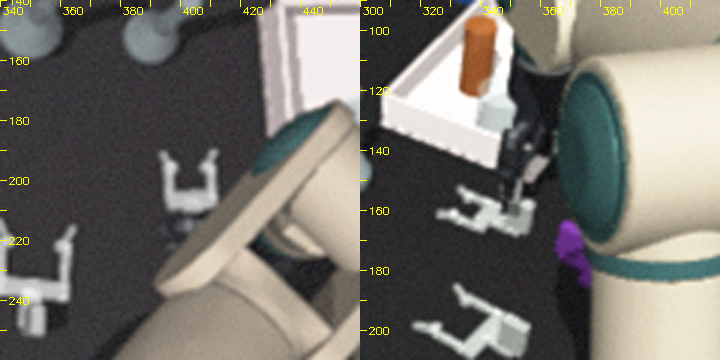

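>>> play_rows --motion "0 0 0 0 1;0 0 0 0 1"

```text
time_s: 7.0
tool_pos: [465.7, -438.0, 85.2]
eef_rot: [1.0, 0.008, 0.002, 0.002]
wrist_force: [-0.2, -0.2, -1.0]
opening: 85.3
```

```bash
python3 - <<'E'
from h import *
rows([(463.5,-438.8,8,0.012,1)])
E
```

```text
t 7.0 pos [ 465.7 -438.    85.2] xang 0.016 F [-0.2 -0.2 -1. ] open 85.3 tilt [ 0.0041 -0.0044]
-0.25 0.04 7.72 0.004 1;
```

>>> play_rows --motion "-0.2 0 1.5 0 1;-0.2 0 3 0 1;-0.2 0 4.5 0 1;-0.2 0 5 0 1;-0.2 0 5 0 1;-0.2 0 5 0 1"

```text
time_s: 7.6
tool_pos: [462.5, -437.0, 31.5]
eef_rot: [1.0, 0.008, 0.0, 0.0]
wrist_force: [0.2, 0.6, 0.3]
opening: 85.3
```

```bash
python3 - <<'E'
from h import *
rows([(463.5,-438.8,8,0.012,1)])
E
```

```text
t 7.6 pos [ 462.5 -437.    31.5] xang 0.016 F [0.2 0.6 0.3] open 85.3 tilt [ 0.0002 -0.0002]
0.09 0.18 2.35 0.004 1;
```

>>> play_rows --motion "0.1 0.1 0.8 0 1;0.1 0.1 1.6 0 1;0.1 0.1 2.2 0 1;0.1 0.1 2.2 0 1;0.1 0.1 2.2 0 0;0.1 0.1 2.2 0 0;0.1 0.1 2.2 0 0;0.1 0.1 2.2 0 0;0.1 0.1 2.2 0 0;0.1 0.1 2.2 0 0;0.1 0.1 2.2 0 0;0.1 0.1 2.2 0 0"

```text
time_s: 8.8
tool_pos: [463.5, -438.1, 9.7]
eef_rot: [1.0, 0.008, 0.0, 0.0]
wrist_force: [0.6, -0.5, 2.3]
opening: 13.5
```

```bash
python3 - <<'E'
from h import *
rows([(463.5,-438.8,8,0.012,0)])
print(env.observe()['moment'])
E
```

```text
t 8.8 pos [ 463.5 -438.1    9.7] xang 0.016 F [ 0.6 -0.5  2.3] open 13.5 tilt [ 0.0004 -0.0005]
-0.0 0.07 0.17 0.004 0; 
[0.00600178 0.02741799 0.00356849]
```

>>> play_rows --motion "0 0 -1 0 0;0 0 -3 0 0;0 0 -6 0 0;0 0 -9 0 0;0 0 -12 0 0;0 0 -15 0 0;0 0 -17.5 0 0;0 0 -19 0 0;0 0 -19 0 0;0 0 -19 0 0"

```text
time_s: 9.8
tool_pos: [463.2, -437.6, 198.1]
eef_rot: [1.0, 0.008, -0.001, -0.001]
wrist_force: [-0.4, 1.0, -0.6]
opening: 13.3
```

```bash
python3 - <<'E'
from h import *
rows([(421,14,200,.101,0)])
E
```

```text
t 9.8 pos [ 463.2 -437.6  198.1] xang 0.016 F [-0.4  1.  -0.6] open 13.3 tilt [-0.0011  0.0011]
-3.5 -45.22 -0.13 -0.085 0;
```

>>> play_rows --motion "-0.2 -2 0 0 0;-0.5 -6 0 -0.01 0;-0.8 -10 0 -0.02 0;-1.1 -14 0 -0.03 0;-1.4 -18 0 -0.04 0;-1.7 -22 0 -0.05 0;-2 -26 0 -0.06 0;-2.3 -30 0 -0.07 0;-2.6 -34 0 -0.08 0;-3 -38.5 0 -0.085 0;-3.3 -42.5 0 -0.085 0;-3.5 -45.2 0 -0.085 0"

```text
time_s: 11.0
tool_pos: [420.0, 15.8, 197.4]
eef_rot: [0.999, 0.051, -0.002, -0.0]
wrist_force: [0.2, 0.3, -0.2]
opening: 13.4
```

>>> play_rows --motion "0 0 0 0 0;0 0 0 0 0;0 0 0 0 0"

```text
time_s: 11.3
tool_pos: [421.0, 12.9, 198.3]
eef_rot: [0.999, 0.05, -0.001, 0.0]
wrist_force: [0.2, -0.4, -1.0]
opening: 13.4
```

```bash
python3 - <<'E'
from ov import *
rows([(421,14,200,.101,0),(421,14,118,.101,0)])
t=eyes.capture('top');s=eyes.capture('side')
cv2.imwrite('pics/top5.png',t);cv2.imwrite('pics/side5.png',s)
crop(t,200,120,320,260,3,'pics/x1.png');crop(s,190,120,330,260,3,'pics/x2.png')
cv2.imwrite('pics/g2.png',np.hstack([cv2.imread('pics/x1.png'),cv2.imread('pics/x2.png')]))
E
```

```text
t 11.3 pos [421.   12.9 198.3] xang 0.1 F [ 0.2 -0.4 -1. ] open 13.4 tilt [-0.0018 -0.0003]
0.01 -0.11 -0.17 -0.001 0; 0.03 -0.11 8.03 -0.001 0;
```

View pics/g2.png

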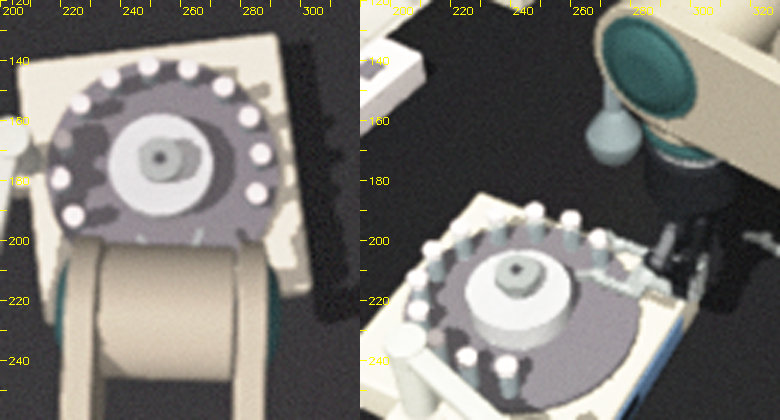

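>>> play_rows --motion "0 0 1.5 0 0;0 0 3.5 0 0;0 0 5.5 0 0;0 0 7 0 0;0 0 8 0 0;0 0 8 0 0;0 0 8 0 0;0 0 8 0 0;0 0 8 0 0"

```text
time_s: 12.3
tool_pos: [421.7, 13.4, 120.1]
eef_rot: [0.999, 0.05, 0.001, 0.0]
wrist_force: [-0.2, 0.7, -1.2]
opening: 13.1
```

```bash
python3 - <<'E'
from ov import *
rows([(421,14,118,.101,0)])
t=eyes.capture('top');s=eyes.capture('side')
cv2.imwrite('pics/top6.png',t);cv2.imwrite('pics/side6.png',s)
crop(t,215,125,300,215,8,'pics/x1.png');crop(s,210,180,320,255,7,'pics/x2.png')
E
```

```text
t 12.3 pos [421.7  13.4 120.1] xang 0.101 F [-0.2  0.7 -1.2] open 13.1 tilt [ 0.0016 -0.0002]
-0.07 -0.06 0.21 -0.0 0;
```

View pics/x1.png

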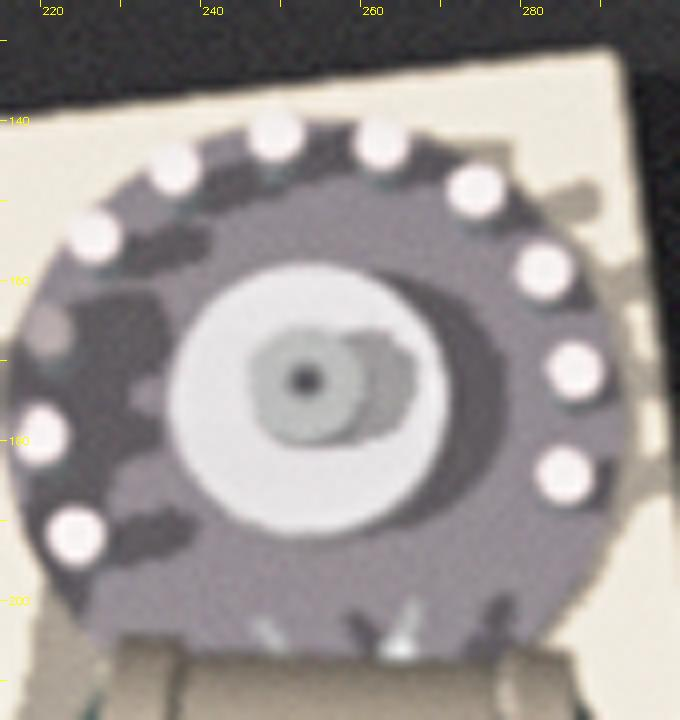

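View pics/x2.png

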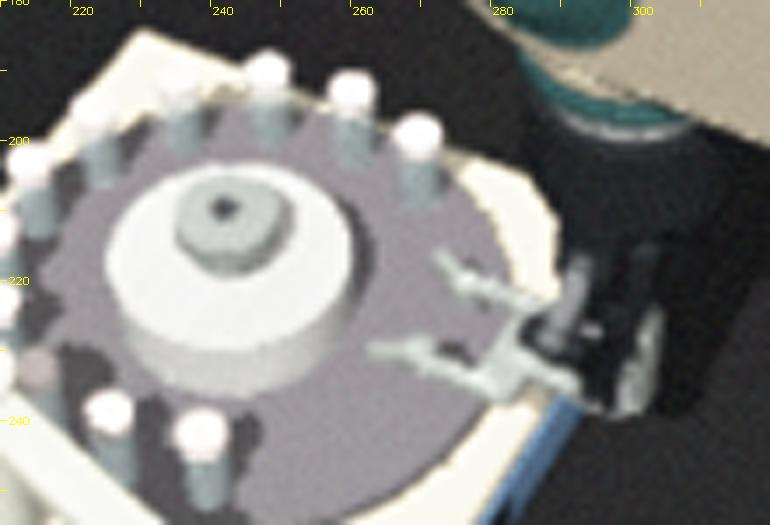

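```bash
python3 - <<'E'
from h import *
np.set_printoptions(precision=1,suppress=True)
print('hub top',atz('top',253.06,174.5,105),'head',atz('top',252.56,172.06,132))
print('hub side',atz('side',242.3,216.2,105),'head',atz('side',241.7,209.3,132))
L=atz('top',246.8,202.7,117);Rr=atz('top',266.6,200.2,117);print('tips top',L,Rr,(L+Rr)/2)
L2=atz('side',262.7,229.4,115);R2=atz('side',272,216,115);print('tips side',L2,R2,(L2+R2)/2)
o,p,R,a=here(); u=np.array([np.cos(a),np.sin(a)]);print('expected tip mid',p[:2]+95*u)
# vials ring fit
v=[(275,137),(382,143),(476,190),(544,270),(575,370),(565,475),(76,535),(42,435),(48,330),(95,237),(174,168)]
V=np.array([atz('top',x/8+214.56,y/8+124.56,114)[:2] for x,y in v])
A=np.c_[2*V,np.ones(len(V))];c=np.linalg.lstsq(A,(V**2).sum(1),rcond=None)[0];print('ring',c[:2],np.sqrt(c[2]+c[:2]@c[:2]))
for q in V: d=q-c[:2];print(np.degrees(np.arctan2(d[1],d[0])).round(1),end=' ')
E
```

```text
hub top [596.7  32.9 105. ] head [597.9  33.  132. ]
hub side [598.   34.7 105. ] head [599.4  32.2 132. ]
tips top [512.1  51.7 117. ] [518.   -5.1 117. ] [515.   23.3 117. ]
tips side [515.3  49.1 115. ] [521.   -5.7 115. ] [518.2  21.7 115. ]
expected tip mid [516.1  23. ]
ring [596.7  32.3] 97.5810200314232
6.2 -17.0 -39.9 -62.9 -85.9 -109.0 120.6 97.7 74.6 51.9 29.1
```

>>> play_rows --motion "0 -0.18 0.2 0 0;0.8 -0.18 0.35 0 0;2 -0.18 0.35 0 0;3.2 -0.18 0.35 0 0;4.4 -0.18 0.35 0 0;5.3 -0.18 0.35 0 0;6 -0.18 0.35 0 0;6 -0.18 0.35 0 0;6 -0.18 0.35 0 0;6 -0.18 0.35 0 0"

```text
time_s: 13.4
tool_pos: [480.5, 21.3, 115.8]
eef_rot: [0.999, 0.05, -0.0, 0.0]
wrist_force: [-0.3, -0.6, -0.4]
opening: 13.5
```

```bash
python3 - <<'E'
from ov import *
o,p,R,a=here(); u=np.array([np.cos(.101),np.sin(.101)]); d=np.array([597.5,33])-p[:2]
print('fwd to home',d@u-67,'lat',-d[0]*u[1]+d[1]*u[0])
rows([(*(np.array([597.5,33])-67*u),116,.101,0)])
t=eyes.capture('top');s=eyes.capture('side')
cv2.imwrite('pics/top7.png',t);cv2.imwrite('pics/side7.png',s)
crop(s,210,180,320,255,7,'pics/x2.png')
E
```

```text
fwd to home 50.56519931199672 lat -0.17941716966235788
t 13.4 pos [480.5  21.3 115.8] xang 0.101 F [-0.3 -0.6 -0.4] open 13.5 tilt [-0.0001 -0.0001]
5.06 0.02 -0.02 -0.0 0;
```

View pics/x2.png

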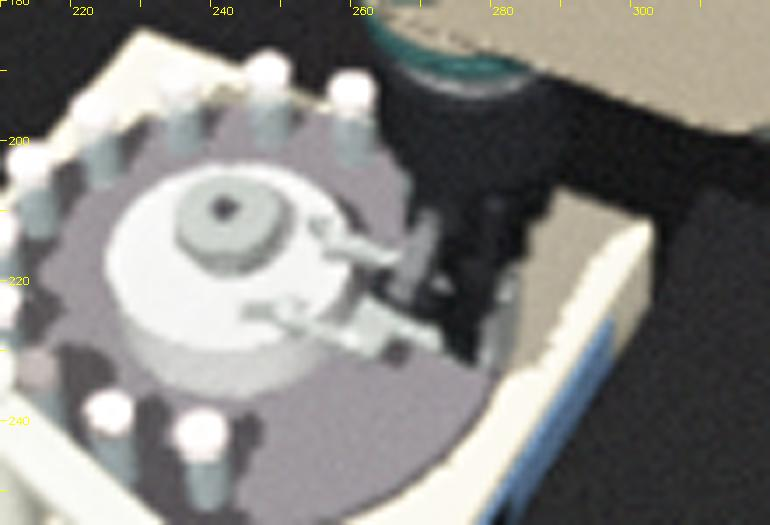

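```bash
python3 - <<'E'
from h import *
a=atz('side',255,211,112);b=atz('side',244.6,224.1,112);m=(a+b)/2
for h in (atz('side',242.3,216.2,105),atz('side',241.7,209.3,132)):
    d=(h-m)[:2]; print(a,b,d, 'fwd',d[0]*.9949+d[1]*.1008,'lat',-d[0]*.1008+d[1]*.9949)
E
```

```text
[574.79442973   3.16585421 112.        ] [570.81222585  59.30044639 112.        ] [25.17047568  3.50865203] fwd 25.395778376939706 lat 0.9535739551706102
[574.79442973   3.16585421 112.        ] [570.81222585  59.30044639 112.        ] [26.58725674  0.97478624] fwd 26.549920185032775 lat -1.7101806510196411
```

>>> play_rows --motion "0.7 0 0 0 0;1.4 0 0 0 0;2 0 0 0 0;2.3 0 0 0 0;2.3 0 0 0 0"

```text
time_s: 14.0
tool_pos: [504.0, 23.7, 115.6]
eef_rot: [0.999, 0.05, -0.0, 0.0]
wrist_force: [-0.3, 0.2, -0.7]
opening: 13.4
```

>>> play_rows --motion "0.4 0 0 0 0;0.8 0 0 0 0;1.2 0 0 0 0;1.2 0 0 0 0"

```text
time_s: 14.4
tool_pos: [515.4, 24.8, 115.4]
eef_rot: [0.999, 0.05, -0.001, 0.0]
wrist_force: [-1.8, -1.5, -1.4]
opening: 13.9
```

>>> play_rows --motion "0.2 0 0 0 0;0.4 0 0 0 0;0.4 0 0 0 0"

```text
time_s: 14.7
tool_pos: [519.5, 25.2, 115.4]
eef_rot: [0.999, 0.05, -0.0, 0.0]
wrist_force: [-1.1, -0.7, -3.8]
opening: 13.0
```

>>> play_rows --motion "0.2 0 0 0 0;0.4 0 0 0 0;0.4 0 0 0 0"

```text
time_s: 15.0
tool_pos: [524.5, 25.7, 116.1]
eef_rot: [0.999, 0.05, 0.001, 0.0]
wrist_force: [2.7, -0.1, -2.8]
opening: 13.4
```

>>> play_rows --motion "0.1 0 0 0 0;0.2 0 0 0 0;0.2 0 0 0 0"

```text
time_s: 15.3
tool_pos: [526.0, 25.9, 116.1]
eef_rot: [0.999, 0.05, 0.001, 0.0]
wrist_force: [1.4, 0.6, -2.1]
opening: 13.3
```

>>> play_rows --motion "0.1 0 0 0 0;0.2 0 0 0 0;0.2 0 0 0 0"

```text
time_s: 15.6
tool_pos: [527.9, 26.1, 115.9]
eef_rot: [0.999, 0.05, 0.0, 0.0]
wrist_force: [1.5, 0.1, -1.3]
opening: 13.5
```

```bash
python3 - <<'E'
from h import *
o,p,R,a=here(); u=np.array([np.cos(.101),np.sin(.101)]); d=np.array([597.5,33])-p[:2]
print(p,'fwd to home',d@u-67,'lat',-d[0]*u[1]+d[1]*u[0],o['wrist_force'],o['moment'])
t=eyes.capture('top');s=eyes.capture('side')
crop(s,210,180,320,255,7,'pics/x2.png')
E
```

```text
[527.8641288   26.0693257  115.88458557] fwd to home 2.979803866623257 lat -0.12591700584376397 [ 1.53404219  0.07712037 -1.28410362] [-0.09173872 -0.36236371 -0.11831607]
```

View pics/x2.png

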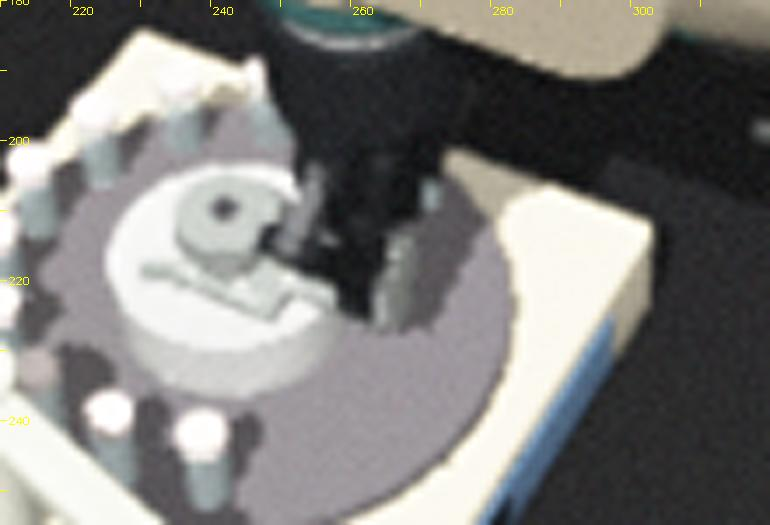

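>>> play_rows --motion "0.1 0 0 0 0;0.2 0 0 0 0;0.2 0 0 0 0"

```text
time_s: 16.0
tool_pos: [529.5, 26.2, 115.7]
eef_rot: [0.999, 0.05, -0.0, 0.0]
wrist_force: [1.1, -0.9, -0.2]
opening: 13.5
```

>>> play_rows --motion "0.1 0 0 0 0;0.1 0 0 0 0;0.1 0 0 0 0"

```text
time_s: 16.3
tool_pos: [530.4, 26.5, 115.7]
eef_rot: [0.999, 0.05, -0.0, -0.0]
wrist_force: [-1.3, -0.7, -0.2]
opening: 13.5
```

>>> play_rows --motion "0.1 0 0 0 0;0.1 0 0 0 0;0.1 0 0 0 0"

```text
time_s: 16.6
tool_pos: [530.5, 26.5, 115.7]
eef_rot: [0.999, 0.05, -0.001, -0.0]
wrist_force: [-7.2, 0.2, 3.0]
opening: 13.5
```

>>> play_rows --motion "0.1 0 0 0 0;0.1 0 0 0 0;0.1 0 0 0 0"

```text
time_s: 16.9
tool_pos: [530.7, 26.5, 115.8]
eef_rot: [0.999, 0.05, -0.003, 0.0]
wrist_force: [-12.5, -1.3, 5.9]
opening: 13.4
```

```bash
python3 - <<'E'
from h import *
o,p,R,a=here(); u=np.array([np.cos(.101),np.sin(.101)]); d=np.array([597.5,33])-p[:2]
print(p,'fwd to home',d@u-67,'lat',-d[0]*u[1]+d[1]*u[0],o['wrist_force'],o['moment'])
s=eyes.capture('side')
crop(s,210,180,320,255,7,'pics/x2.png')
E
```

```text
[530.69532715  26.50498158 115.82076784] fwd to home 0.11910729779695828 lat -0.27388758813091396 [-12.51777166  -1.31988677   5.92509007] [-1.62406246e-01  1.92422208e+00 -2.41273992e-04]
```

View pics/x2.png

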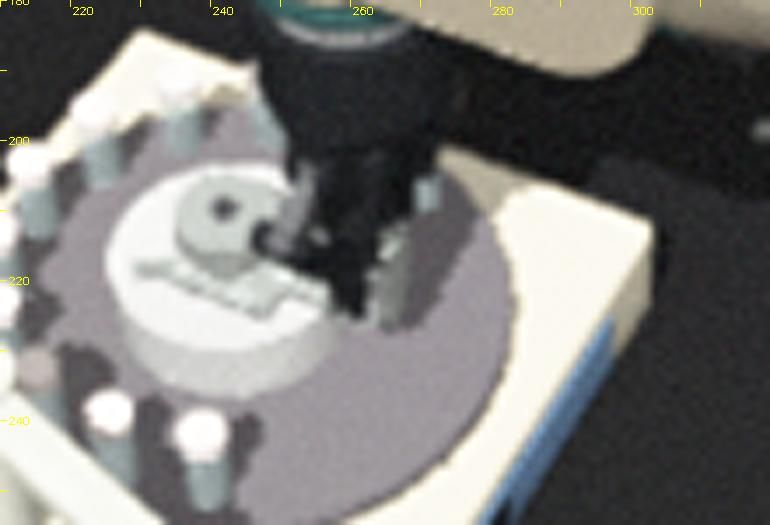

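>>> play_rows --motion "-0.15 0 0 0 0;-0.2 0 0 0 0;-0.2 0 0.1 0 0;-0.2 0 0.1 0 0"

```text
time_s: 17.35
tool_pos: [530.4, 26.4, 114.7]
eef_rot: [0.999, 0.05, -0.0, 0.0]
wrist_force: [-2.5, -0.5, 0.5]
opening: 13.5
```

>>> play_rows --motion "-0.02 0 0.06 0 0;-0.02 0 0.06 0 0;-0.02 0 0.06 0 0"

```text
time_s: 17.65
tool_pos: [530.4, 26.4, 114.6]
eef_rot: [0.999, 0.05, 0.0, 0.0]
wrist_force: [-4.7, -0.5, 5.3]
opening: 13.6
```

>>> play_rows --motion "0 0 -0.05 0 0.4;0 0 -0.05 0 0.4;0 0 -0.05 0 0.4;0 0 -0.05 0 0.4;0 0 -0.05 0 0.4"

```text
time_s: 18.15
tool_pos: [530.3, 26.4, 114.6]
eef_rot: [0.999, 0.05, -0.0, 0.0]
wrist_force: [0.2, -0.3, 0.4]
opening: 34.3
```

```bash
python3 - <<'E'
from h import *
s=eyes.capture('side')
crop(s,210,180,320,255,7,'pics/x2.png')
E
```

```text
(no output)
```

View pics/x2.png

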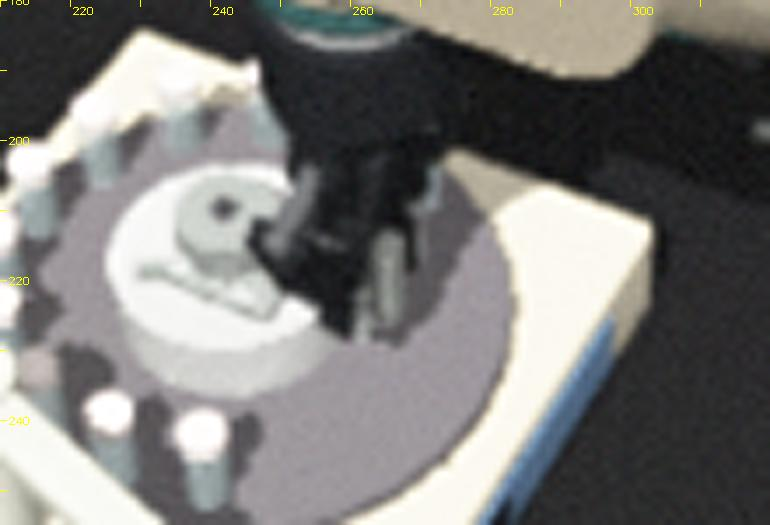

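>>> play_rows --motion "0 0 -0.7 0 0.4;0 0 -1.5 0 0.4;0 0 -2.5 0 0.4;0 0 -4 0 0.4;0 0 -6 0 0.4;0 0 -8.5 0 0.4;0 0 -11 0 0.4;-3 0 -13 0 0.4;-6 2 -14 0 0.4;-9 6 -14 0 0.4;-11 10 -14 0 0.4;-12 14 -14 0 0.4"

```text
time_s: 19.4
tool_pos: [423.8, -126.2, 256.8]
eef_rot: [0.999, 0.051, 0.001, 0.001]
wrist_force: [0.2, 0.2, 0.2]
opening: 34.6
```

>>> play_rows --motion "0 4 0 0 0.4;0 8 0 0 0.4;0 12 0 0 0.4;0 16 0 0 0.4;0 20 0 0 0.4;0 20 0 0 0.4"

```text
time_s: 20.0
tool_pos: [444.5, -327.7, 254.6]
eef_rot: [0.999, 0.048, -0.0, 0.0]
wrist_force: [-0.4, 0.8, -0.4]
opening: 34.0
```

```bash
python3 - <<'E'
from h import *
t=eyes.capture('top');s=eyes.capture('side');cv2.imwrite('pics/top9.png',t);cv2.imwrite('pics/side9.png',s)
crop(s,200,175,310,255,7,'pics/x2.png');crop(t,215,125,300,215,8,'pics/x1.png')
E
```

```text
(no output)
```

View pics/x2.png

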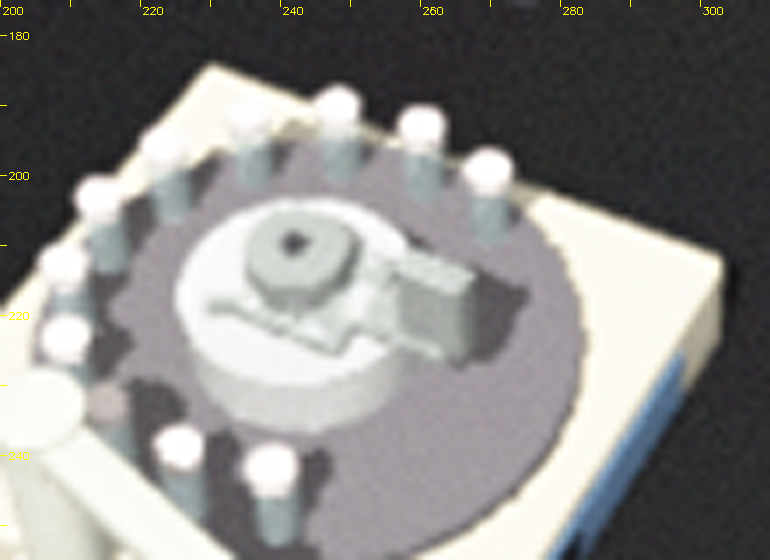

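View pics/x1.png

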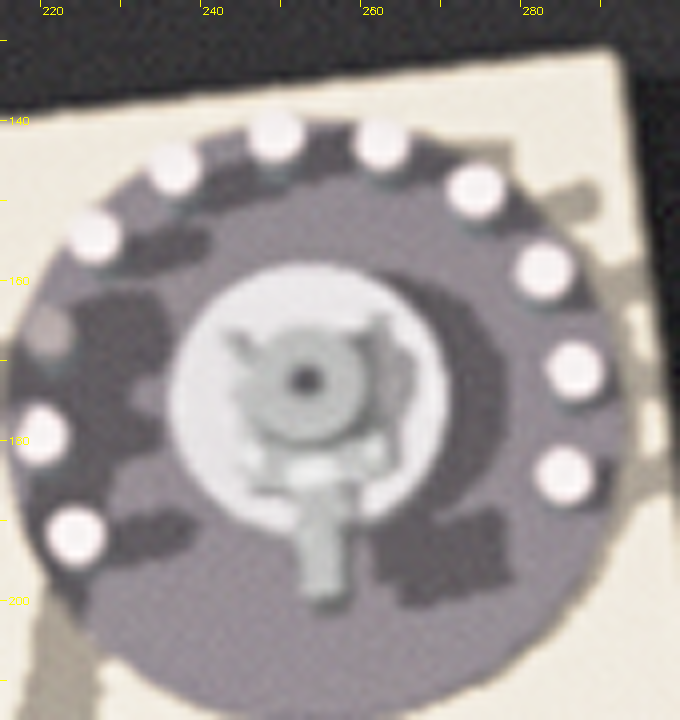

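View pics/top9.png

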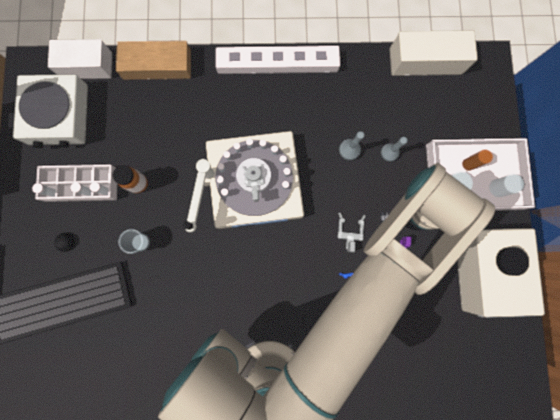

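```bash
python3 - <<'E'
from ov import *
t=cv2.imread('pics/top9.png');s=cv2.imread('pics/side9.png')
pose=(597.5,33,.101)
a=overlay('top',t,pose,(232,150,277,205),9,'pics/o1.png',105);b=overlay('side',s,pose,(220,195,275,235),9,'pics/o2.png',105)
H=max(a.shape[0],b.shape[0]);p=lambda i:np.pad(i,((0,H-i.shape[0]),(0,0),(0,0)))
i=np.hstack([p(a),p(b)]);i=cv2.resize(i,(800,int(i.shape[0]*800/i.shape[1])));cv2.imwrite('pics/o3.png',i)
crop(t,175,150,225,240,6,'pics/kn.png')
E
```

```text
(no output)
```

View pics/o3.png

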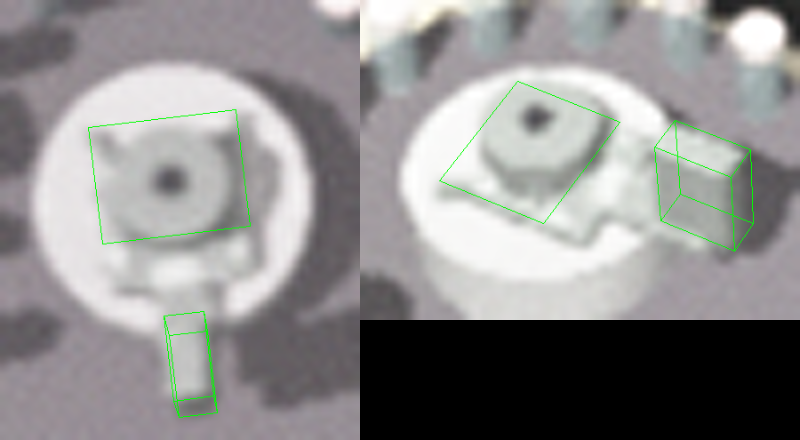

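View pics/kn.png

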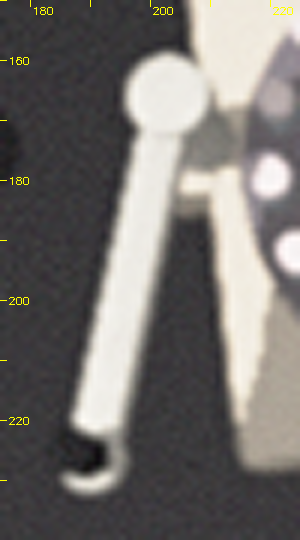

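```bash
python3 - <<'E'
from h import *
k=atz('top',85/6+174.6,453/6+149.6,201);pv=np.array([611.6,169]);d=k[:2]-pv
print(k,np.hypot(*d),'swing from start',(np.arctan2(-140.4,-96.6)-np.arctan2(d[1],d[0]))%(2*np.pi))
o=env.observe();print(o['time_s'],np.abs(o['joint_vel']).max())
print(env.finish_job())
E
```

```text
[444.49062872 198.75266547 201.        ] 169.7373355323773 swing from start 1.1443431114907643
20.1 0.03341476831041895
the job is handed in; nothing more can be done
None
```

The sampling arm is swung aside, the small clip is locked on the spindle, and the job is handed in at about 20 s of the 56 s allowed.

- **Sampling arm:** I swung it outward past the front left by its knob. The last picture gives at least 1.14 rad from its starting position, and the gripper's path gave about 1.2. Both are above the 1.05 rad required.
- **Clip:** I carried it by its fin through the vial gap and pushed it in until it passed the spindle. I never saw the 5–8 N passing peak, because readings came only at the end of each move. I did see the push turn into a forward pull of about 2.7 N. About 6 mm further on there was a hard stop, with the force rising to 12.5 N at the predicted home position. I then pressed it onto the hub, felt contact at about 5 N, let go and backed away.
- **Last pictures:** The clip is around the spindle, flat on the hub, and its outline matches the computed home position to a few millimetres. That is coarser than the 1 mm tolerance, so "fully home" rests mainly on the hard stop. The big clip, flasks, beaker and bottle look undisturbed, and the gripper touches nothing.
- **Disagreements:** My first pixel reading of the clip was about 6 mm off. An overlay showed this, and I corrected it before grasping. The two cameras also differed by 1–3 mm throughout.

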